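Lift the reading probe, bring the red dish under it, lower the probe

TASK

The reading probe is down over the wrong spot: swing its small red-handled lever fully up, then slide the dish tray by its black knob until the probe stands over the white spot on the red dish, and swing the lever fully down again. Never let the tray move unless the probe is raised, keep the dishes lying in their tray, and leave everything else where it stands.

Things in the scene. Friction and masses are not known exactly. Their poses are not given: they have to be found in the camera images.
- station: Fixed dish-reading station. Grey base plate 240 (x) by 460 (y -200 to +260) by 15 mm. Origin on the table; x points away from the robot at yaw 0, y left, z up. The probe axis is at x 0, y -5. White column at y +225; a white arm (x -20 to +20, y -30 to +210, z 155 to 200 mm) carries probe and lever. It is the same upright station whatever its yaw (within 0.2 rad).
- lamp_edge (a point): Lower near edge of the aluminium lamp bar (40 mm wide, from this edge away from the robot; 22 mm thick; underside 300 mm above the table, its strip 298), just behind and above the lever handle. An upright gripper at the handle hits it: come in tilted 22 to 45 degrees, fingers pointing forward and down along the station's +x, gripper body towards the robot.
- probe_lever (a joint): Probe lever angle, rad: 0 = fully down (handle 23 deg below level), 0.8 = fully up (handle 23 deg above level), hard stops at both ends. It starts near 0 (0 to 0.12). Friction holds it where it is left; moving it takes about 2 N at the handle. It raises the probe 25 mm per rad (20 mm in all).
- lever_grip (a point): Middle of the red handle: a freely turning cylinder, 18 mm diameter, 30 mm long, lying along the station's x (it sticks out towards the robot) at the end of a steel lever. Handle centre is 54 mm nearer the robot (station -x) than the probe axis. Pinch it across station y.
- lever_pivot (a point): Point on the lever's pivot axis (which runs along the station's x), in the plane of the handle's middle, 175 mm above the table. The handle's middle swings about it at 75 mm radius, on the station's -y side: at joint value q it is at y = -75 cos(q-0.4), z = 75 sin(q-0.4) mm from this point.
- probe_tip (a point): Point of the steel probe (12 mm diameter, tapered), which moves only up and down: 60 mm above the table when down (3 mm above the dishes), 80 mm when fully raised.
- tray_x (a joint): Tray slide along the station's x, m: 0 at the start (which is not the same place each time), -0.025 to 0.025, growing away from the robot; friction about 1.2 N, stays where left.
- tray_y (a joint): Tray slide along the station's y, m: 0 at the start, -0.112 to 0.052, growing to the left; friction about 1.2 N, stays where left. The white tray (66 by 186 mm, walls 12 mm high, underside 40 mm above the table) rides on both slides and does not turn.
- tray_knob (a point): Grip point of the tray's upright black knob with a blue top (20 mm diameter, 45 mm tall, from 48 to 93 mm above the table), on a white tongue in front of the tray, 150 mm towards the robot and 50 mm to -y of the tray's middle. This point is 93 mm above the table, the centre of the knob's top. Grip it about 15 mm lower, upright or tilted as for the lever.
- spot_red (a point): White spot, 12 mm across, in the middle of the top of the red dish, 57 mm above the table. This is the target.
- dish_red: The red dish: closed, flat, 53 mm diameter, 12 mm high, loose in one of the tray's three cells (61 mm apart along y; which cell varies), with under 2 mm play. Origin: centre of the underside.
- dish_amber: Yellow dish of the same size in another cell.
- dish_green: Green dish of the same size in another cell.
- oil_bottle: Bystander: small amber bottle, 28 mm diameter, 65 mm tall, on the far right corner of the base plate.
- slide_box: Bystander: green slide box, 34 by 80 by 30 mm, on the near left part of the base plate.
- tube_rack: Bystander: white rack of blue-capped tubes, 120 by 220 mm, 100 mm tall, to the robot's right.
- dish_stack: Bystander: stack of five red dishes, 92 mm diameter, 75 mm tall, to the robot's left.
- jar: Bystander: glass jar with blue cap, 70 mm diameter, 90 mm tall, to the right of the station.

How it is judged:
On the way, in this order (a step that is already met when the one before it is completed fails the run):
1. the lever is fully up, the tray still within 10 mm of where it was (value of joint probe_lever above 0.7 rad and distance of tray_knob from where it was at the start of the episode below 0.01 m), for 0.2 s.
2. with the lever up, the red dish's white spot is brought to rest under the probe (value of joint probe_lever above 0.7 rad and horizontal distance between probe_tip and spot_red below 0.006 m and not (velocity of joint any of tray_x, tray_y above 0.01 m/s or velocity of joint any of tray_x, tray_y below -0.01 m/s)), for 0.2 s.
At the end, for the whole second after the job is handed in: The lever is fully down (below 0.1 rad) with the probe point within 6 mm, seen from above, of the centre of the white spot on the red dish; tray and dish are at rest and all three dishes lie flat in the tray (value of joint probe_lever below 0.1 rad and horizontal distance between probe_tip and spot_red below 0.006 m and not (velocity of joint any of tray_x, tray_y above 0.01 m/s or velocity of joint any of tray_x, tray_y below -0.01 m/s) and linear speed of dish_red below 0.02 m/s and angle between each of dish_red, dish_amber, dish_green's own z axis and vertical below 0.1 rad and height (world z) of each of dish_red, dish_amber, dish_green below 0.05 m); the robot touches nothing.
It fails at once if the tray moved (faster than 20 mm/s) while the lever was not raised (below 0.55 rad) (value of joint probe_lever below 0.55 rad and (velocity of joint any of tray_x, tray_y above 0.02 m/s or velocity of joint any of tray_x, tray_y below -0.02 m/s)).
It fails at once if a dish tipped or thrown out of the tray (tilt over 0.35 rad, or more than 20 mm high off its place) (angle between any of dish_red, dish_amber, dish_green's own z axis and vertical above 0.35 rad or height (world z) of any of dish_red, dish_amber, dish_green above 0.066 m).
It fails at once if a bystander pushed more than 30 mm or tipped over 0.5 rad (distance of any of oil_bottle, slide_box, tube_rack, dish_stack, jar from where it was at the start of the episode above 0.03 m or angle between any of oil_bottle, slide_box, tube_rack, dish_stack, jar's own z axis and vertical above 0.5 rad).
It also fails if it takes over 61 s, if anything falls off the work surface, if the arm or the gripper's body presses on something with over 40 N, if the wrist force passes 120 N, or if a joint passes its speed limit or range.

ROBOT

A 6-joint arm with a two-finger parallel gripper is mounted at the origin on the work surface. World frame = base frame: x ahead of the robot, y to its left, z up, the work surface at z = 0. Lengths are in m, angles in rad, forces in N, time in s.
With the tool pointing down it reaches from about 0.35 to 0.85 m from the base axis. Payload 8.1 kg.
Tool frame: the origin (TCP) lies midway between the tips of the shut fingers; the grasp point (between the pads) lies 19 mm behind it; z points along the fingers, y is the line along which they close (so a half turn about z gives the same grasp; the last joint's range is limited). The gripper opens to 93 mm and grips with 3 to 60 N. Pads are 15 mm wide; open, the fingers measure 128 mm over their backs; the gripper's body (75 mm by 188 mm) begins 65 mm behind the grasp point.
Start: joints at [1.063, 0.13, 1.488, -0, 1.523, -0.085], TCP at [0.246, 0.547, 0.219] pointing down, gripper open.
Joint ranges: [-2.96, 2.96], [-0.89, 2.26], [0.02, 2.5], [-1.34, 4.48], [0, 2.73], [-2.66, 2.66]. Speed limits (rad/s): [2.39, 2.39, 2.79, 3.14, 3.14, 3.14].

INTERFACE

Orientations are given as a rotation vector (axis times angle).
In Python, from plant import read_state, read_camera, camera_model, close_job gives the robot as it stands. The module is installed in compiled form; this text tells all that it offers.
- The arm moves only by the tool carry_out, never from a script. Its argument "moves" is a list of rows, each an object of numbers: "jaw": the finger opening in m, from 0 to 0.093; "dx", "dy", "dz": the shift along the tool's x, y, z in m; "yaw": the turn about the tool's z in rad. In form: [{"jaw": .., "dx": .., "dy": .., "dz": .., "yaw": ..}, ...]. A call has 1 to 8 rows; each row shifts and turns the commanded pose from where the row before left it, along the tool's axes as they then stand; what a row does not reach is not made up. A row lasts 1/8 s, in which the tool goes at most 62.5 mm and 10.7 degrees, less where a joint would pass 70% of its speed; a pose out of reach is approached as far as the arm can. A call is refused whole if a number of a shift passes 0.0625 or a number of a turn 0.188, either way. A call with a gripper value outside its range is refused whole. The fingers move at their own pace and stop on an object; "grip_force" is the grip in N (left out, the last holds). Time passes only in rows, so rows that do not move let the fingers close. It gives the time, the measured TCP pose, the force, the opening and the grip force at its end, in the units of the state.
- read_state(): the state, without advancing time (a new reading comes with each control period).
- read_camera(name): name is "side" or "top"; returns the picture (480x640x3 uint8, red, green, blue); there is no depth.
- camera_model(name): a dict with "camera_matrix" (3x3 intrinsics, pixels), "view" (4x4, takes a point from world to camera coordinates). Camera axes: x right, y up, looking along -z (the intrinsics and any distortion apply to the point x, -y, -z); pixel columns grow to the right and rows downward; lengths in m; the calibration is good to about 2 mm. A picture is of the moment at which its call begins. camera_model takes no time and is no camera call.
- close_job(): hands the job in; it is judged then, once.
The state is a dict: "t": time; "q": joint angles; "dq": joint speeds; "joint_torque": joint torques, N m; "tool_pos": TCP position; "orientation": TCP orientation; "force": force on the tool from outside, world axes, zero at the start; "wrist_torque": the same for the moment, N m; "opening": finger opening in m; "gripper_force": force on a finger pad.
Only numpy, scipy, OpenCV 4.12 (cv2) and the standard library are available. Lean on these libraries where they do the work, as an engineer would, in place of code of your own. Each camera call takes 0.05 s, during which the arm holds its last target. There are 200 camera calls.

## Working session

There is one attempt and no reset: what is moved stays moved. The work goes in short steps, Python scripts to look and compute and a tool call to move; the robot and the scene stay as the last step left them, time stands still between calls to the robot, and variables do not carry over. Pictures are saved under pics/ and viewed, at most 10 in all, crops included, and the job is handed in when it is done.

Besides the shell and the picture viewer there is one more tool, called as name([rows], argument=value, ...), one row to a line, values as JSON. carry_out: Moves the arm, as the interface text tells. Its arguments: {"type":"object","properties":{"moves":{"type":"array","items":{"type":"object","properties":{"jaw":{"type":"number"},"dx":{"type":"number"},"dy":{"type":"number"},"dz":{"type":"number"},"yaw":{"type":"number"}}}},"grip_force":{"type":"number"}},"required":["moves"]}

```bash
mkdir -p pics
cat > h.py <<'E'
import numpy as np,cv2
from plant import *
from scipy.spatial.transform import Rotation as R
def ray(cam,u,v):
    m=camera_model(cam);K=np.array(m["camera_matrix"]);V=np.array(m["view"])
    p=np.linalg.inv(K)@[u,v,1];d=V[:3,:3].T@np.array([p[0],-p[1],-p[2]]);c=-V[:3,:3].T@V[:3,3]
    return c,d
def atz(cam,u,v,z):
    c,d=ray(cam,u,v);return c+d*(z-c[2])/d[2]
def proj(cam,P):
    m=camera_model(cam);K=np.array(m["camera_matrix"]);V=np.array(m["view"])
    p=V[:3,:3]@np.array(P)+V[:3,3];q=K@[p[0],-p[1],-p[2]];return q[:2]/q[2]
def tri(u1,u2):  # top px, side px
    c,d=ray("top",*u1);e,f=ray("side",*u2);d/=np.linalg.norm(d);f/=np.linalg.norm(f)
    s=np.linalg.lstsq(np.c_[d,-f],e-c,rcond=None)[0];a=c+s[0]*d;b=e+s[1]*f
    return (a+b)/2,np.linalg.norm(a-b)
def shot(cam,name,crop=None,scale=1):
    im=read_camera(cam)[...,::-1]
    if crop: x0,y0,x1,y1=crop;im=im[y0:y1,x0:x1]
    cv2.imwrite("pics/"+name,cv2.resize(np.ascontiguousarray(im),None,fx=scale,fy=scale,interpolation=cv2.INTER_CUBIC))
E
python3 - <<'E'
from h import *
shot("top","t0.png");shot("side","s0.png")
for n in("top","side"):
    m=camera_model(n);print(m); c,d=ray(n,320,240);print(c,d)
print(read_state())
E
```

```text
{'camera_matrix': array([[434.59487612,   0.        , 326.76573819],
       [  0.        , 434.59487612, 248.82496055],
       [  0.        ,   0.        ,   1.        ]]), 'view': array([[ 0.02308741, -0.99969484, -0.00878621, -0.04126799],
       [ 0.99170779,  0.02178982,  0.12665256, -0.53605516],
       [-0.12642246, -0.01163743,  0.99190823, -1.18636695],
       [ 0.        ,  0.        ,  0.        ,  1.        ]])}
[ 0.38257942 -0.04338111  1.24429731] [ 0.14620083  0.02764307 -0.98919962]
{'camera_matrix': array([[477.78557407,   0.        , 315.8228195 ],
       [  0.        , 477.78557407, 236.13636911],
       [  0.        ,   0.        ,   1.        ]]), 'view': array([[-5.52736745e-01,  8.33355131e-01,  1.14751758e-03,
         3.34830971e-01],
       [-7.23492687e-01, -4.80551086e-01,  4.95609711e-01,
         2.71123615e-01],
       [ 4.13570336e-01,  2.73111478e-01,  8.68544586e-01,
        -1.72689403e+00],
       [ 0.00000000e+00,  0.00000000e+00,  0.00000000e+00,
         1.00000000e+00]])}
[1.09542148 0.32289022 1.36512874] [-0.41255225 -0.26193963 -0.87254232]
{'t': 0.1, 'q': array([ 1.06258918e+00,  1.31092099e-01,  1.48915868e+00, -1.31173126e-05,
        1.52297412e+00, -8.53886076e-02]), 'dq': array([ 1.00042351e-03, -1.75906895e-03, -3.53155501e-03, -4.86883244e-06,
       -1.39227779e-04, -1.39316188e-03]), 'joint_torque': array([ 7.71974210e-04, -5.61342645e+01, -4.93096161e+01,  7.70568196e-02,
        2.90773372e-02, -9.91810316e-05]), 'tool_pos': array([0.24593302, 0.54673288, 0.2176949 ]), 'orientation': array([-6.59126800e-01, -3.07119354e+00,  2.45748574e-03]), 'force': array([0.16345283, 0.30413891, 0.02411602]), 'wrist_torque': array([-0.0057271 , -0.03949922,  0.01617956]), 'gripper_force': 0.0, 'opening': 0.09292487721554828}
```

View pics/t0.png

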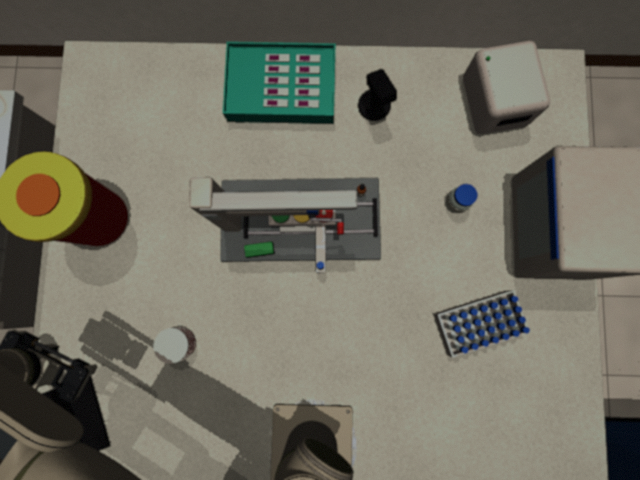

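View pics/s0.png

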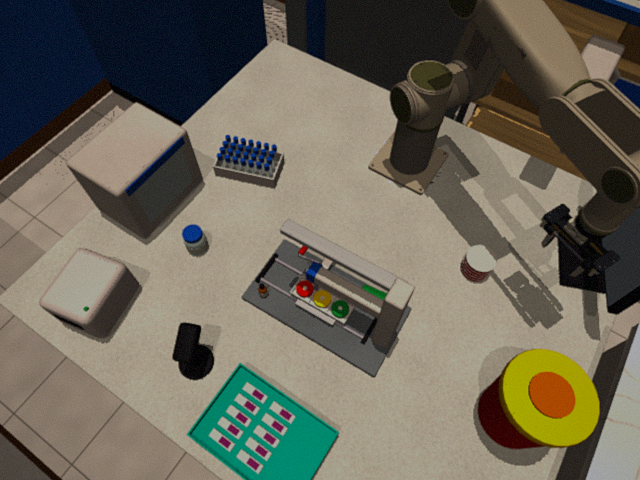

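The top view shows the station at about (300,220), with knob top near (320,266) and red handle near (340,228). In the side view the red dish is at (305,289). I'll enlarge both.

Run:
```python
from h import *
shot("top","t1.png",(185,170,390,280),3.9);shot("side","s1.png",(235,210,420,345),4.3)
```

```text
(no output)
```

View pics/t1.png

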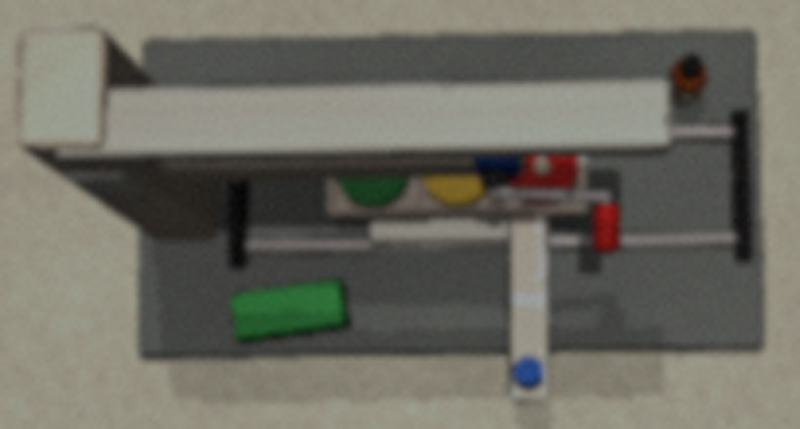

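View pics/s1.png

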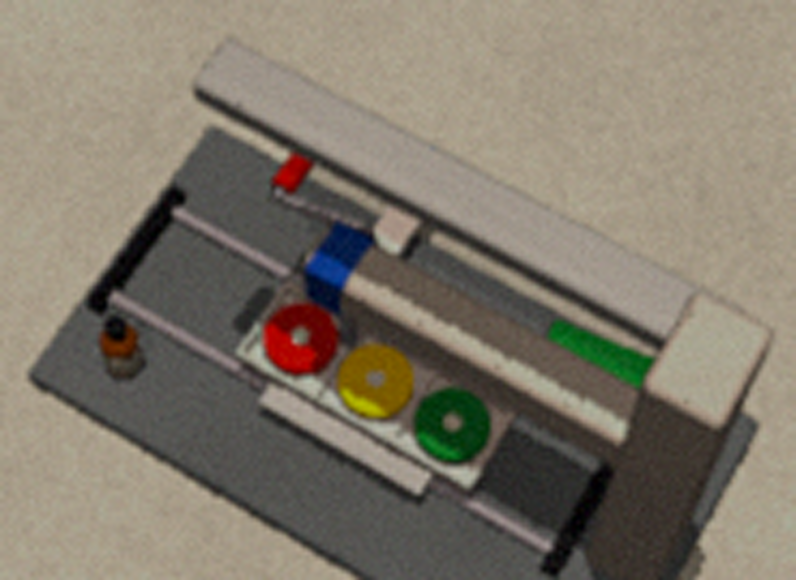

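Run:
```python
from h import *
T=lambda x,y:((x+.5)/3.9-.5+185,(y+.5)/3.9-.5+170)
S=lambda x,y:((x+.5)/4.3-.5+235,(y+.5)/4.3-.5+210)
pl=np.array([atz("top",*T(*p),.015)[:2] for p in [(145,40),(753,32),(763,350),(141,357)]])
print("plate",pl)
mod=np.array([[.12,.26],[.12,-.2],[-.12,-.2],[-.12,.26]])
A=pl-pl.mean(0);B=mod-mod.mean(0)
yaw=np.arctan2((B[:,0]*A[:,1]-B[:,1]*A[:,0]).sum(),(A*B).sum())
c,s=np.cos(yaw),np.sin(yaw);Rz=np.array([[c,-s],[s,c]])
o=pl.mean(0)-Rz@mod.mean(0)
print("yaw",yaw,"o",o,"resid",pl-(mod@Rz.T+o))
sp=tri(T(541,164),S(302,335));print("spot tri",sp, atz("top",*T(541,164),.057),atz("side",*S(302,335),.057))
print("others",[atz("side",*S(*p),.057) for p in[(376,379),(453,422)]])
print("knob",atz("top",*T(527,371),.093))
print("probe",o+Rz@[0,-.005])
h=tri(T(606,227),S(293,173));print("handle",h, "st frame",Rz.T@(h[0][:2]-o))
k=atz("top",*T(527,371),.093);print("knob st",Rz.T@(k[:2]-o))
for q in(atz("side",*S(302,335),.057),atz("top",*T(541,164),.057)):print("spot st",Rz.T@(q[:2]-o))
# lamp end: near right lower corner top image & side
print("lamp near edge z322 st",[Rz.T@(atz("top",*T(*p),.322)[:2]-o) for p in[(668,146),(110,154),(665,80)]])
```

```text
plate [[ 0.73521029  0.28182339]
 [ 0.75067387 -0.17232135]
 [ 0.51240988 -0.18156333]
 [ 0.49720948  0.27195169]]
yaw 0.03513364877719295 o [0.62492967 0.01999111] resid [[-0.00051245 -0.00222244]
 [-0.00120703  0.00334895]
 [ 0.00038087  0.0025373 ]
 [ 0.00133862 -0.00366381]]
spot tri (array([ 0.6376172 , -0.01775482,  0.05901121]), np.float64(0.00042352876398894486)) [ 0.63795188 -0.01752251  0.057     ] [ 0.63700114 -0.01847274  0.057     ]
others [array([0.63600649, 0.04194638, 0.057     ]), array([0.633307  , 0.10231742, 0.057     ])]
knob [ 0.48621821 -0.0122278   0.093     ]
probe [0.62510531 0.0149942 ]
handle (array([ 0.57660229, -0.0637244 ,  0.15315882]), np.float64(0.0014921441363538468)) st frame [-0.05123818 -0.08196628]
knob st [-0.1397576 -0.0273266]
spot st [ 0.01071292 -0.03886414]
spot st [ 0.01169645 -0.0379479 ]
lamp near edge z322 st [array([-0.03626877, -0.11232156]), array([-0.03645645,  0.19802503]), array([ 0.00132823, -0.11142057])]
```

Everything agrees: station yaw is about 0.035, the handle is at about (0.577, -0.064, 0.153) and the tray needs to move about (-11, +34) mm. The moves have no pitch axis, so any tilt has to come from the reach limit, since out-of-reach poses are approached as far as the arm can. First I'll go up and align the yaw.

carry_out([
  {"jaw": 0.06,"dz": -0.06,"yaw": -0.153},
  {"dz": -0.06,"yaw": -0.153},
  {"dz": -0.06,"yaw": -0.152},
  {"dz": -0.06},
  {"dx": -0.03,"dy": -0.049},
  {"dx": -0.03,"dy": -0.049},
  {"dx": -0.03,"dy": -0.049},
  {"dx": -0.03,"dy": -0.049},
])

```text
invalid input at $.moves[0]: expected keys jaw, dx, dy, dz, yaw
```

carry_out([
  {"dx": -0.03,"dy": -0.049},
  {"dx": -0.03,"dy": -0.049},
  {"dx": -0.03,"dy": -0.049},
  {"dx": -0.03,"dy": -0.049},
  {"dx": -0.03,"dy": -0.049},
  {"dx": -0.03,"dy": -0.049},
  {"dx": -0.03,"dy": -0.049},
  {},
])

```text
invalid input at $.moves[0]: expected keys jaw, dx, dy, dz, yaw
```

carry_out([
  {"jaw": 0.05,"dx": 0,"dy": 0,"dz": -0.06,"yaw": -0.153},
  {"jaw": 0.05,"dx": 0,"dy": 0,"dz": -0.06,"yaw": -0.153},
  {"jaw": 0.05,"dx": 0,"dy": 0,"dz": -0.06,"yaw": -0.152},
  {"jaw": 0.05,"dx": 0,"dy": 0,"dz": -0.06,"yaw": 0},
  {"jaw": 0.05,"dx": -0.03,"dy": -0.049,"dz": 0,"yaw": 0},
  {"jaw": 0.05,"dx": -0.03,"dy": -0.049,"dz": 0,"yaw": 0},
  {"jaw": 0.05,"dx": -0.03,"dy": -0.049,"dz": 0,"yaw": 0},
  {"jaw": 0.05,"dx": -0.03,"dy": -0.049,"dz": 0,"yaw": 0},
])

```text
t: 1.2
tool_pos: [0.3737, 0.3539, 0.4584]
orientation: [0.056, -3.141, 0.0]
force: [0.5, 0.3, -0.3]
opening: 0.0498
gripper_force: 0.0
```

carry_out([
  {"jaw": 0.05,"dx": -0.03,"dy": -0.049,"dz": 0,"yaw": 0},
  {"jaw": 0.05,"dx": -0.03,"dy": -0.049,"dz": 0,"yaw": 0},
  {"jaw": 0.05,"dx": -0.03,"dy": -0.049,"dz": 0,"yaw": 0},
  {"jaw": 0.05,"dx": -0.03,"dy": -0.049,"dz": 0,"yaw": 0},
  {"jaw": 0.05,"dx": -0.03,"dy": -0.049,"dz": 0,"yaw": 0},
  {"jaw": 0.05,"dx": -0.03,"dy": -0.049,"dz": 0,"yaw": 0},
  {"jaw": 0.05,"dx": -0.03,"dy": -0.049,"dz": 0,"yaw": 0},
])

```text
t: 2.08
tool_pos: [0.5957, 0.0184, 0.4585]
orientation: [-0.055, 3.141, 0.0]
force: [0.3, 0.5, 0.1]
opening: 0.0499
gripper_force: 0.0
```

```bash
cat > st.py <<'E'
from h import *
s=read_state();M=R.from_rotvec(s["orientation"]).as_matrix()
print("t",s["t"],"tcp",s["tool_pos"].round(4),"q",s["q"].round(3));print("axes x,y,z",M.T.round(3).tolist());print("F",s["force"].round(1),"open",round(s["opening"],4),"gf",s["gripper_force"])
E
python3 st.py
```

```text
t 2.075 tcp [0.5957 0.0184 0.4585] q [-0.055  0.159  1.022  0.     1.961 -1.661]
axes x,y,z [[-0.999, -0.035, -0.0], [-0.035, 0.999, 0.0], [0.0, 0.0, -1.0]]
F [0.3 0.5 0.1] open 0.0499 gf 0.0
```

carry_out([
  {"jaw": 0.05,"dx": -0.05,"dy": 0.03,"dz": 0,"yaw": 0},
  {"jaw": 0.05,"dx": -0.05,"dy": 0.03,"dz": 0,"yaw": 0},
  {"jaw": 0.05,"dx": -0.06,"dy": 0.01,"dz": 0,"yaw": 0},
  {"jaw": 0.05,"dx": -0.06,"dy": 0,"dz": 0,"yaw": 0},
])

```text
t: 2.58
tool_pos: [0.7626, 0.0916, 0.4566]
orientation: [-0.057, 3.129, 0.002]
force: [1.4, -0.1, 0.4]
opening: 0.05
gripper_force: 0.0
```

```bash
python3 st.py
```

```text
t 2.575 tcp [0.7626 0.0916 0.4566] q [ 5.200e-02  8.350e-01  1.220e-01  1.000e-03  2.172e+00 -1.554e+00]
axes x,y,z [[-0.999, -0.036, -0.013], [-0.036, 0.999, 0.001], [0.013, 0.002, -1.0]]
F [ 1.4 -0.1  0.4] open 0.05 gf 0.0
```

carry_out([
  {"jaw": 0.05,"dx": -0.04,"dy": 0,"dz": 0,"yaw": 0},
  {"jaw": 0.05,"dx": -0.04,"dy": 0,"dz": 0,"yaw": 0},
  {"jaw": 0.05,"dx": -0.04,"dy": 0,"dz": 0,"yaw": 0},
])

```text
t: 2.95
tool_pos: [0.8182, 0.0877, 0.417]
orientation: [-0.054, 3.065, 0.011]
force: [-0.1, -0.3, 0.3]
opening: 0.0503
gripper_force: 0.0
```

```bash
python3 st.py
```

```text
t 2.95 tcp [0.8182 0.0877 0.417 ] q [ 0.042  0.949  0.024  0.006  2.091 -1.561]
axes x,y,z [[-0.996, -0.035, -0.076], [-0.035, 0.999, 0.006], [0.076, 0.009, -0.997]]
F [-0.1 -0.3  0.3] open 0.0503 gf 0.0
```

carry_out([
  {"jaw": 0.05,"dx": -0.05,"dy": 0,"dz": -0.03,"yaw": 0},
  {"jaw": 0.05,"dx": -0.05,"dy": 0,"dz": -0.03,"yaw": 0},
  {"jaw": 0.05,"dx": -0.05,"dy": 0,"dz": -0.03,"yaw": 0},
  {"jaw": 0.05,"dx": -0.05,"dy": 0,"dz": -0.03,"yaw": 0},
])

```text
t: 3.45
tool_pos: [0.8534, 0.0784, 0.4735]
orientation: [-0.051, 2.894, 0.03]
force: [0.8, 0.3, 0.5]
opening: 0.0502
gripper_force: 0.0
```

```bash
python3 st.py
```

```text
t 3.45 tcp [0.8534 0.0784 0.4735] q [ 0.023  0.891  0.023  0.021  1.981 -1.572]
axes x,y,z [[-0.969, -0.032, -0.245], [-0.037, 0.999, 0.016], [0.244, 0.025, -0.969]]
F [0.8 0.3 0.5] open 0.0502 gf 0.0
```

carry_out([
  {"jaw": 0.05,"dx": -0.055,"dy": 0,"dz": -0.02,"yaw": 0},
  {"jaw": 0.05,"dx": -0.055,"dy": 0,"dz": -0.02,"yaw": 0},
  {"jaw": 0.05,"dx": -0.055,"dy": 0,"dz": -0.02,"yaw": 0},
  {"jaw": 0.05,"dx": -0.055,"dy": 0,"dz": -0.02,"yaw": 0},
  {"jaw": 0.05,"dx": -0.055,"dy": 0,"dz": -0.02,"yaw": 0},
])

```text
t: 4.08
tool_pos: [0.9079, 0.0696, 0.5288]
orientation: [-0.046, 2.686, 0.047]
force: [0.3, -0.2, -0.0]
opening: 0.0499
gripper_force: 0.0
```

```bash
python3 st.py
```

```text
t 4.075 tcp [0.9079 0.0696 0.5288] q [ 0.004  0.853  0.023  0.04   1.811 -1.583]
axes x,y,z [[-0.898, -0.025, -0.44], [-0.04, 0.999, 0.026], [0.438, 0.041, -0.898]]
F [ 0.3 -0.2 -0. ] open 0.0499 gf 0.0
```

carry_out([
  {"jaw": 0.05,"dx": -0.055,"dy": 0,"dz": -0.02,"yaw": 0},
  {"jaw": 0.05,"dx": -0.055,"dy": 0,"dz": -0.02,"yaw": 0},
  {"jaw": 0.05,"dx": -0.055,"dy": 0,"dz": -0.02,"yaw": 0},
])

```text
t: 4.45
tool_pos: [0.9259, 0.0642, 0.5834]
orientation: [-0.043, 2.56, 0.054]
force: [0.2, 0.7, -0.2]
opening: 0.0501
gripper_force: 0.0
```

```bash
python3 st.py
```

```text
t 4.45 tcp [0.9259 0.0642 0.5834] q [-0.007  0.811  0.023  0.053  1.727 -1.588]
axes x,y,z [[-0.835, -0.019, -0.549], [-0.043, 0.999, 0.03], [0.548, 0.048, -0.835]]
F [ 0.2  0.7 -0.2] open 0.0501 gf 0.0
```

carry_out([
  {"jaw": 0.05,"dx": 0.02,"dy": -0.005,"dz": -0.006,"yaw": 0},
  {"jaw": 0.05,"dx": 0.03,"dy": -0.008,"dz": -0.01,"yaw": 0},
  {"jaw": 0.05,"dx": 0.05,"dy": -0.014,"dz": -0.017,"yaw": 0},
  {"jaw": 0.05,"dx": 0.05,"dy": -0.014,"dz": -0.017,"yaw": 0},
  {"jaw": 0.05,"dx": 0.05,"dy": -0.014,"dz": -0.017,"yaw": 0},
  {"jaw": 0.05,"dx": 0.05,"dy": -0.014,"dz": -0.017,"yaw": 0},
  {"jaw": 0.05,"dx": 0.05,"dy": -0.014,"dz": -0.017,"yaw": 0},
  {"jaw": 0.05,"dx": 0.05,"dy": -0.014,"dz": -0.017,"yaw": 0},
])

```text
t: 5.45
tool_pos: [0.5865, -0.0415, 0.4935]
orientation: [-0.044, 2.56, 0.053]
force: [-0.8, -0.8, 1.0]
opening: 0.0501
gripper_force: 0.0
```

```bash
cat >> st.py <<'E'
import sys
if len(sys.argv)>3:
    T=np.array([float(a) for a in sys.argv[1:4]]);d=M.T@(T-s["tool_pos"]);print("tool shift to",T,d.round(4),"norm",np.linalg.norm(d).round(4))
E
python3 st.py .46 -.075 .45
```

```text
t 5.45 tcp [ 0.5865 -0.0415  0.4935] q [-0.289 -0.43   1.608  0.205  1.418 -1.869]
axes x,y,z [[-0.835, -0.02, -0.549], [-0.043, 0.999, 0.028], [0.548, 0.047, -0.835]]
F [-0.8 -0.8  1. ] open 0.0501 gf 0.0
tool shift to [ 0.46  -0.075  0.45 ] [ 0.1303 -0.0293 -0.0346] norm 0.1379
```

carry_out([
  {"jaw": 0.05,"dx": 0.043,"dy": -0.01,"dz": -0.011,"yaw": 0},
  {"jaw": 0.05,"dx": 0.043,"dy": -0.01,"dz": -0.011,"yaw": 0},
  {"jaw": 0.05,"dx": 0.043,"dy": -0.01,"dz": -0.011,"yaw": 0},
  {"jaw": 0.05,"dx": 0.018,"dy": 0,"dz": 0.048,"yaw": 0},
  {"jaw": 0.05,"dx": 0.018,"dy": 0,"dz": 0.048,"yaw": 0},
  {"jaw": 0.05,"dx": 0.018,"dy": 0,"dz": 0.048,"yaw": 0},
  {"jaw": 0.05,"dx": 0.018,"dy": 0,"dz": 0.048,"yaw": 0},
  {"jaw": 0.05,"dx": 0,"dy": 0,"dz": 0,"yaw": 0},
])

```text
t: 6.45
tool_pos: [0.5061, -0.0664, 0.2444]
orientation: [-0.043, 2.569, 0.058]
force: [-0.7, 1.0, -0.3]
opening: 0.05
gripper_force: 0.0
```

```bash
python3 st.py .5804 -.063 .136; python3 -c "
from h import *
shot('top','t2.png',(225,170,385,290),5);shot('side','s2.png',(235,170,395,290),5)
import cv2
a=cv2.imread('pics/t2.png');b=cv2.imread('pics/s2.png')
cv2.imwrite('pics/c2.png',cv2.resize(np.vstack([a,b]),None,fx=.5,fy=.5))"
```

```text
t 6.45 tcp [ 0.5061 -0.0664  0.2444] q [-0.44  -0.73   2.247  0.309  1.136 -2.105]
axes x,y,z [[-0.84, -0.019, -0.542], [-0.043, 0.999, 0.032], [0.54, 0.051, -0.84]]
F [-0.7  1.  -0.3] open 0.05 gf 0.0
tool shift to [ 0.5804 -0.063   0.136 ] [-0.0038 -0.0033  0.1314] norm 0.1315
```

View pics/c2.png

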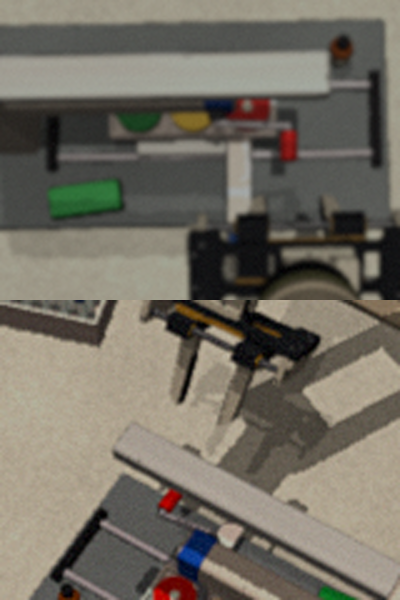

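The gripper is tilted 33° and stands in front of the handle, with the fingers straddling it (handle at (288,145) in the top crop). Approaching along the tool axis.

carry_out([
  {"jaw": 0.05,"dx": -0.001,"dy": -0.001,"dz": 0.044,"yaw": 0},
  {"jaw": 0.05,"dx": -0.001,"dy": -0.001,"dz": 0.044,"yaw": 0},
  {"jaw": 0.05,"dx": -0.002,"dy": -0.001,"dz": 0.043,"yaw": 0},
  {"jaw": 0.05,"dx": 0,"dy": 0,"dz": 0,"yaw": 0},
])

```text
t: 7.05
tool_pos: [0.5832, -0.064, 0.1405]
orientation: [-0.044, 2.565, 0.056]
force: [0.0, 0.6, 0.0]
opening: 0.0499
gripper_force: 0.0
```

```bash
python3 st.py .5804 -.063 .136; python3 -c "
from h import *
shot('top','t3.png',(270,190,390,280),4);shot('side','s3.png',(245,190,365,280),4)
import cv2
a=cv2.imread('pics/t3.png');b=cv2.imread('pics/s3.png')
cv2.imwrite('pics/c3.png',cv2.resize(np.hstack([a,b]),None,fx=.83,fy=.83))"
```

```text
t 7.05 tcp [ 0.5832 -0.064   0.1405] q [-0.348 -0.371  2.208  0.329  0.8   -2.122]
axes x,y,z [[-0.839, -0.019, -0.544], [-0.043, 0.999, 0.031], [0.543, 0.049, -0.838]]
F [0.  0.6 0. ] open 0.0499 gf 0.0
tool shift to [ 0.5804 -0.063   0.136 ] [0.0048 0.001  0.0023] norm 0.0054
```

View pics/c3.png

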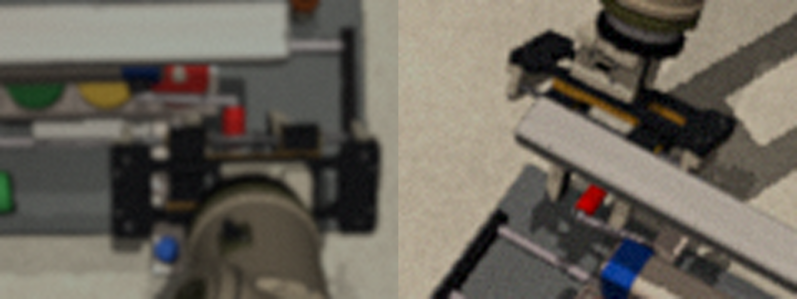

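carry_out([
  {"jaw": 0.03,"dx": 0.004,"dy": 0,"dz": 0.002,"yaw": 0},
  {"jaw": 0.015,"dx": 0,"dy": 0,"dz": 0,"yaw": 0},
  {"jaw": 0.01,"dx": 0,"dy": 0,"dz": 0,"yaw": 0},
  {"jaw": 0.01,"dx": 0,"dy": 0,"dz": 0,"yaw": 0},
], grip_force=8)

```text
t: 7.65
tool_pos: [0.5808, -0.0632, 0.1383]
orientation: [-0.044, 2.562, 0.057]
force: [0.7, 4.4, 2.1]
opening: 0.0174
gripper_force: 8.0
```

```bash
python3 st.py
```

```text
t 7.65 tcp [ 0.5808 -0.0632  0.1383] q [-0.349 -0.38   2.221  0.334  0.794 -2.128]
axes x,y,z [[-0.837, -0.019, -0.548], [-0.043, 0.999, 0.031], [0.546, 0.05, -0.836]]
F [0.7 4.4 2.1] open 0.0174 gf 8.001465797424316
```

carry_out([
  {"jaw": 0.01,"dx": -0.004,"dy": -0.0015,"dz": -0.006,"yaw": 0},
  {"jaw": 0.01,"dx": -0.004,"dy": -0.001,"dz": -0.006,"yaw": 0},
  {"jaw": 0.01,"dx": -0.004,"dy": 0,"dz": -0.006,"yaw": 0},
  {"jaw": 0.01,"dx": -0.004,"dy": 0.0005,"dz": -0.006,"yaw": 0},
  {"jaw": 0.01,"dx": -0.004,"dy": 0.001,"dz": -0.006,"yaw": 0},
  {"jaw": 0.01,"dx": -0.004,"dy": 0.002,"dz": -0.006,"yaw": 0},
  {"jaw": 0.01,"dx": 0,"dy": 0,"dz": 0,"yaw": 0},
])

```text
t: 8.52
tool_pos: [0.5807, -0.0627, 0.1807]
orientation: [-0.045, 2.563, 0.058]
force: [1.1, 7.1, -1.0]
opening: 0.0174
gripper_force: 8.0
```

```bash
python3 st.py
```

```text
t 8.525 tcp [ 0.5807 -0.0627  0.1807] q [-0.349 -0.43   2.175  0.307  0.886 -2.088]
axes x,y,z [[-0.837, -0.02, -0.546], [-0.044, 0.998, 0.032], [0.545, 0.051, -0.837]]
F [ 1.1  7.1 -1. ] open 0.0174 gf 8.000510260462761
```

carry_out([
  {"jaw": 0.01,"dx": -0.004,"dy": 0.004,"dz": -0.006,"yaw": 0},
  {"jaw": 0.01,"dx": -0.002,"dy": 0.001,"dz": -0.003,"yaw": 0},
  {"jaw": 0.01,"dx": 0,"dy": 0,"dz": 0,"yaw": 0},
])

```text
t: 8.9
tool_pos: [0.5804, -0.0598, 0.1913]
orientation: [-0.044, 2.564, 0.054]
force: [0.3, -0.4, -5.0]
opening: 0.0176
gripper_force: 8.0
```

```bash
python3 st.py
```

```text
t 8.9 tcp [ 0.5804 -0.0598  0.1913] q [-0.339 -0.443  2.165  0.292  0.905 -2.065]
axes x,y,z [[-0.838, -0.02, -0.546], [-0.043, 0.999, 0.029], [0.544, 0.048, -0.837]]
F [ 0.3 -0.4 -5. ] open 0.0176 gf 7.990929186344147
```

carry_out([
  {"jaw": 0.034,"dx": 0,"dy": 0,"dz": 0,"yaw": 0},
  {"jaw": 0.034,"dx": 0,"dy": 0,"dz": 0,"yaw": 0},
  {"jaw": 0.034,"dx": 0,"dy": 0,"dz": -0.03,"yaw": 0},
  {"jaw": 0.034,"dx": 0,"dy": 0,"dz": -0.05,"yaw": 0},
  {"jaw": 0.034,"dx": 0,"dy": 0,"dz": 0,"yaw": 0},
])

```text
t: 9.52
tool_pos: [0.5386, -0.0647, 0.265]
orientation: [-0.044, 2.554, 0.049]
force: [0.9, -0.5, 0.3]
opening: 0.034
gripper_force: 0.0
```

```bash
python3 st.py; python3 -c "
from h import *
shot('top','t4.png',(270,190,390,280),6.6);shot('side','s4.png',(245,210,375,310),6)"
```

```text
t 9.525 tcp [ 0.5386 -0.0647  0.265 ] q [-0.394 -0.637  2.161  0.288  1.1   -2.062]
axes x,y,z [[-0.832, -0.021, -0.554], [-0.042, 0.999, 0.026], [0.553, 0.045, -0.832]]
F [ 0.9 -0.5  0.3] open 0.034 gf 0.0
```

View pics/s4.png

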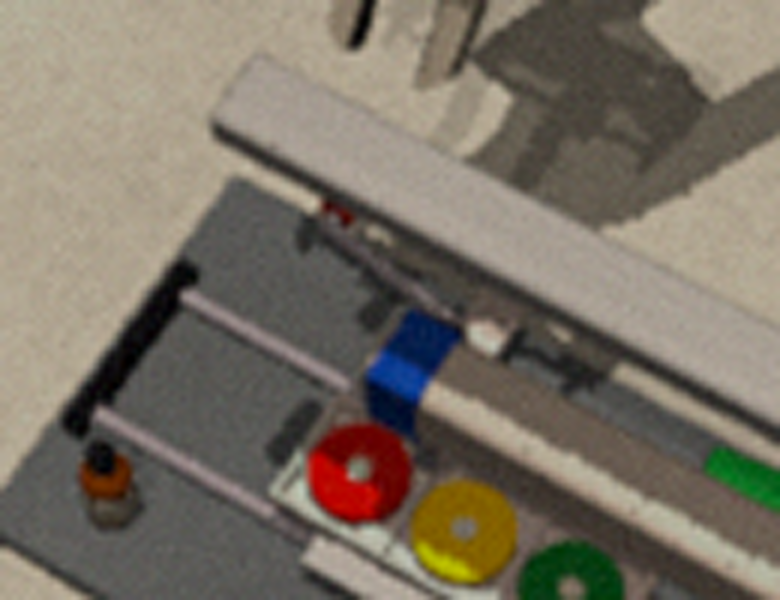

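The lever is fully up and the tray hasn't moved. At 33° tilt the knob is inside the elbow limit, so I'll come down beside it and let the near limit reduce the tilt to about 24°, which suits both the lever and the knob.

carry_out([
  {"jaw": 0.034,"dx": 0.028,"dy": -0.013,"dz": 0.02,"yaw": 0},
  {"jaw": 0.034,"dx": 0.028,"dy": -0.013,"dz": 0.02,"yaw": 0},
  {"jaw": 0.034,"dx": 0.04,"dy": 0,"dz": 0.03,"yaw": 0},
  {"jaw": 0.034,"dx": 0.04,"dy": 0,"dz": 0.03,"yaw": 0},
])

```text
t: 10.12
tool_pos: [0.4777, -0.087, 0.097]
orientation: [-0.044, 2.566, 0.056]
force: [-1.0, 2.1, -50.2]
opening: 0.034
gripper_force: 0.0
```

```bash
python3 st.py .465 -.09 .06
```

```text
t 10.125 tcp [ 0.4777 -0.087   0.097 ] q [-0.545 -0.693  2.499  0.426  0.9   -2.343]
axes x,y,z [[-0.839, -0.02, -0.544], [-0.043, 0.999, 0.03], [0.543, 0.049, -0.838]]
F [ -1.    2.1 -50.2] open 0.034 gf 0.0
tool shift to [ 0.465 -0.09   0.06 ] [ 0.0309 -0.0036  0.024 ] norm 0.0393
```

A 50 N reading at the elbow limit. I'm backing off.

carry_out([
  {"jaw": 0.034,"dx": -0.02,"dy": 0,"dz": 0.005,"yaw": 0},
  {"jaw": 0.034,"dx": 0,"dy": 0,"dz": 0,"yaw": 0},
])

```text
t: 10.38
tool_pos: [0.4985, -0.0864, 0.1057]
orientation: [-0.044, 2.564, 0.056]
force: [0.0, 0.1, 0.2]
opening: 0.0338
gripper_force: 0.0
```

```bash
python3 st.py .465 -.09 .06; python3 -c "
from h import *
shot('side','s5.png',(150,0,470,240),2.5)"
```

```text
t 10.375 tcp [ 0.4985 -0.0864  0.1057] q [-0.509 -0.617  2.439  0.415  0.869 -2.312]
axes x,y,z [[-0.838, -0.02, -0.545], [-0.043, 0.999, 0.031], [0.544, 0.049, -0.838]]
F [0.  0.1 0.2] open 0.0338 gf 0.0
tool shift to [ 0.465 -0.09   0.06 ] [ 0.0531 -0.0035  0.0198] norm 0.0568
```

View pics/s5.png

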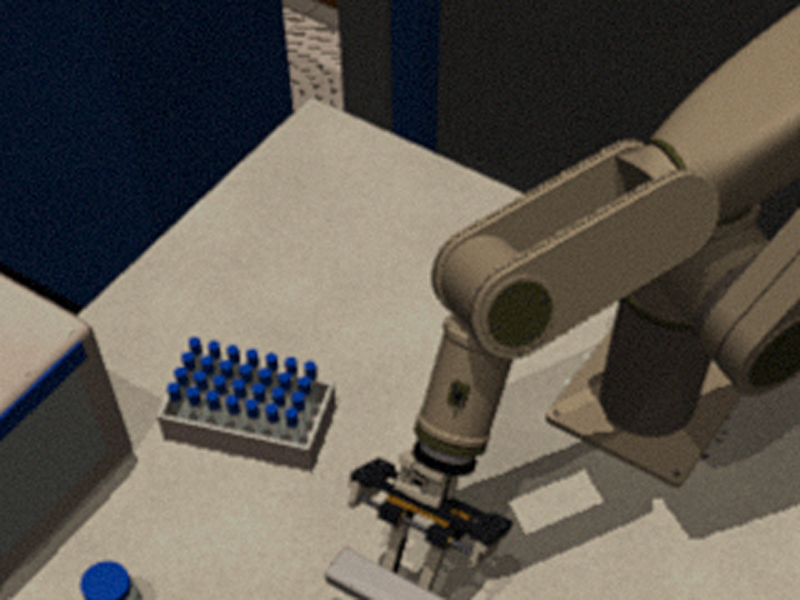

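Nothing is in contact and the force is back to zero, so that was the jerk of stopping at the limit. I'll go into it gently now.

carry_out([
  {"jaw": 0.034,"dx": 0.006,"dy": 0,"dz": 0.004,"yaw": 0},
  {"jaw": 0.034,"dx": 0.006,"dy": 0,"dz": 0.004,"yaw": 0},
  {"jaw": 0.034,"dx": 0.008,"dy": 0,"dz": 0.004,"yaw": 0},
  {"jaw": 0.034,"dx": 0.008,"dy": 0,"dz": 0.004,"yaw": 0},
  {"jaw": 0.034,"dx": 0.01,"dy": 0,"dz": 0.004,"yaw": 0},
  {"jaw": 0.034,"dx": 0.01,"dy": 0,"dz": 0.004,"yaw": 0},
])

```text
t: 11.18
tool_pos: [0.4826, -0.091, 0.0623]
orientation: [-0.046, 2.574, 0.061]
force: [-0.0, -0.7, 0.2]
opening: 0.0338
gripper_force: 0.0
```

```bash
python3 st.py .465 -.09 .06
```

```text
t 11.175 tcp [ 0.4826 -0.091   0.0623] q [-0.548 -0.579  2.497  0.465  0.808 -2.408]
axes x,y,z [[-0.843, -0.02, -0.537], [-0.046, 0.998, 0.034], [0.535, 0.053, -0.843]]
F [-0.  -0.7  0.2] open 0.0338 gf 0.0
tool shift to [ 0.465 -0.09   0.06 ] [ 0.016   0.0018 -0.0074] norm 0.0177
```

carry_out([
  {"jaw": 0.034,"dx": 0.007,"dy": 0,"dz": -0.003,"yaw": 0},
  {"jaw": 0.034,"dx": 0.007,"dy": 0,"dz": -0.003,"yaw": 0},
  {"jaw": 0.034,"dx": 0.007,"dy": 0,"dz": -0.003,"yaw": 0},
  {"jaw": 0.034,"dx": 0.007,"dy": 0,"dz": -0.003,"yaw": 0},
  {"jaw": 0.034,"dx": 0.007,"dy": 0,"dz": -0.003,"yaw": 0},
])

```text
t: 11.8
tool_pos: [0.4679, -0.1027, 0.0627]
orientation: [-0.051, 2.596, 0.074]
force: [0.3, 0.3, 1.2]
opening: 0.0334
gripper_force: 0.0
```

```bash
python3 st.py .465 -.09 .06
```

```text
t 11.8 tcp [ 0.4679 -0.1027  0.0627] q [-0.605 -0.593  2.497  0.47   0.868 -2.456]
axes x,y,z [[-0.855, -0.022, -0.518], [-0.051, 0.998, 0.043], [0.516, 0.063, -0.854]]
F [0.3 0.3 1.2] open 0.0334 gf 0.0
tool shift to [ 0.465 -0.09   0.06 ] [0.0036 0.0127 0.0016] norm 0.0133
```

carry_out([
  {"jaw": 0.045,"dx": -0.02,"dy": 0.007,"dz": -0.013,"yaw": 0},
  {"jaw": 0.045,"dx": -0.02,"dy": 0.007,"dz": -0.013,"yaw": 0},
  {"jaw": 0.045,"dx": -0.02,"dy": 0.007,"dz": -0.013,"yaw": 0},
  {"jaw": 0.045,"dx": 0,"dy": 0.024,"dz": 0.002,"yaw": 0},
  {"jaw": 0.045,"dx": 0,"dy": 0.024,"dz": 0.002,"yaw": 0},
  {"jaw": 0.045,"dx": 0,"dy": 0.024,"dz": 0.002,"yaw": 0},
  {"jaw": 0.045,"dx": 0,"dy": 0,"dz": 0,"yaw": 0},
])

```text
t: 12.68
tool_pos: [0.4973, -0.0092, 0.1258]
orientation: [-0.055, 2.596, 0.075]
force: [-0.0, -0.9, 1.0]
opening: 0.0452
gripper_force: 0.0
```

```bash
python3 st.py .4965 -.011 .063;python3 -c "
from h import *
k=np.array([.4862,-.0122,.093]);im=read_camera('top')
print(proj('top',k),im[266,320])"
```

```text
t 12.675 tcp [ 0.4973 -0.0092  0.1258] q [-0.28  -0.69   2.431  0.263  0.907 -2.003]
axes x,y,z [[-0.855, -0.024, -0.518], [-0.054, 0.998, 0.043], [0.516, 0.065, -0.854]]
F [-0.  -0.9  1. ] open 0.0452 gf 0.0
tool shift to [ 0.4965 -0.011   0.063 ] [ 0.0333 -0.0045  0.0531] norm 0.0628
[319.74578589 264.76300074] [47 53 71]
```

carry_out([
  {"jaw": 0.045,"dx": 0.011,"dy": -0.001,"dz": 0.018,"yaw": 0},
  {"jaw": 0.045,"dx": 0.011,"dy": -0.001,"dz": 0.018,"yaw": 0},
  {"jaw": 0.045,"dx": 0.011,"dy": -0.002,"dz": 0.017,"yaw": 0},
  {"jaw": 0.045,"dx": 0,"dy": 0,"dz": 0,"yaw": 0},
])

```text
t: 13.22
tool_pos: [0.4954, -0.0124, 0.0612]
orientation: [-0.049, 2.6, 0.075]
force: [0.5, 0.3, 0.7]
opening: 0.0452
gripper_force: 0.0
```

```bash
python3 st.py .4965 -.011 .063
```

```text
t 13.225 tcp [ 0.4954 -0.0124  0.0612] q [-0.289 -0.577  2.489  0.309  0.748 -2.074]
axes x,y,z [[-0.857, -0.02, -0.515], [-0.05, 0.998, 0.044], [0.513, 0.064, -0.856]]
F [0.5 0.3 0.7] open 0.0452 gf 0.0
tool shift to [ 0.4965 -0.011   0.063 ] [-0.0019  0.0014 -0.0009] norm 0.0026
```

carry_out([
  {"jaw": 0.025,"dx": 0,"dy": 0.001,"dz": 0,"yaw": 0},
  {"jaw": 0.012,"dx": 0,"dy": 0,"dz": 0,"yaw": 0},
  {"jaw": 0.012,"dx": 0,"dy": 0,"dz": 0,"yaw": 0},
  {"jaw": 0.012,"dx": 0,"dy": 0,"dz": 0,"yaw": 0},
], grip_force=15)

```text
t: 13.72
tool_pos: [0.4975, -0.011, 0.0643]
orientation: [-0.052, 2.594, 0.073]
force: [-1.1, -0.4, 3.3]
opening: 0.0204
gripper_force: 15.0
```

```bash
python3 st.py
python3 - <<'E'
from h import *
im=read_camera("side");hsv=cv2.cvtColor(im,cv2.COLOR_RGB2HSV)
# dish centroid white spot refinement: template region near spot
x0,y0,x1,y1=290,275,365,330
def cen(lo,hi):
    m=cv2.inRange(hsv,lo,hi)[y0:y1,x0:x1];n,l,s,c=cv2.connectedComponentsWithStats(m);i=1+np.argmax(s[1:,4]);(cx,cy),r,a=cv2.fitEllipse(cv2.convexHull(np.argwhere(l==i)[:,::-1]));return cx+x0,cy+y0,r,s[i,4]
for n,lo,hi in(("red",(0,120,40),(8,255,255)),("yel",(18,120,40),(32,255,255)),("grn",(45,80,30),(85,255,255))):
    p=cen(lo,hi);print(n,p,atz("side",p[0],p[1],.055)[:2])
E
```

```text
t 13.725 tcp [ 0.4975 -0.011   0.0643] q [-0.284 -0.581  2.487  0.307  0.747 -2.068]
axes x,y,z [[-0.854, -0.022, -0.52], [-0.052, 0.998, 0.042], [0.518, 0.063, -0.853]]
F [-1.1 -0.4  3.3] open 0.0204 gf 14.996239989995956
red (304.6951427459717, 288.4377775192261, (16.69278335571289, 17.650758743286133), np.int32(216)) [ 0.63899086 -0.01771779]
yel (322.08034896850586, 298.25589179992676, (17.346506118774414, 17.992321014404297), np.int32(243)) [0.63658718 0.04243397]
grn (340.12255859375, 308.41657638549805, (17.232868194580078, 17.660079956054688), np.int32(232)) [0.63407301 0.10344479]
```

The knob is held (20.4 mm opening). Now I'll slide the tray by about (-11, +33) mm.

carry_out([
  {"jaw": 0.012,"dx": 0.0015,"dy": 0.0055,"dz": -0.0006,"yaw": 0},
  {"jaw": 0.012,"dx": 0.0015,"dy": 0.0055,"dz": -0.0006,"yaw": 0},
  {"jaw": 0.012,"dx": 0.0015,"dy": 0.0055,"dz": -0.0006,"yaw": 0},
  {"jaw": 0.012,"dx": 0.0015,"dy": 0.0055,"dz": -0.0006,"yaw": 0},
  {"jaw": 0.012,"dx": 0.0015,"dy": 0.0055,"dz": -0.0006,"yaw": 0},
  {"jaw": 0.012,"dx": 0.0015,"dy": 0.0055,"dz": -0.0006,"yaw": 0},
  {"jaw": 0.012,"dx": 0,"dy": 0,"dz": 0,"yaw": 0},
])

```text
t: 14.65
tool_pos: [0.4922, 0.0222, 0.0643]
orientation: [-0.053, 2.604, 0.076]
force: [-0.1, 1.3, 1.7]
opening: 0.0204
gripper_force: 15.1
```

```bash
python3 st.py
python3 - <<'E'
from h import *
im=read_camera("side");hsv=cv2.cvtColor(im,cv2.COLOR_RGB2HSV)
x0,y0,x1,y1=280,260,380,340
def cen(lo,hi):
    m=cv2.inRange(hsv,lo,hi)[y0:y1,x0:x1];n,l,s,c=cv2.connectedComponentsWithStats(m);i=1+np.argmax(s[1:,4]);(cx,cy),r,a=cv2.fitEllipse(cv2.convexHull(np.argwhere(l==i)[:,::-1]));return cx+x0,cy+y0,r,s[i,4]
for n,lo,hi in(("red",(0,120,40),(8,255,255)),("yel",(18,120,40),(32,255,255)),("grn",(45,80,30),(85,255,255))):
    p=cen(lo,hi);print(n,p,atz("side",p[0],p[1],.055)[:2])
print("probe tip px",proj("side",[.6262,.015,.08]),"target spot px",proj("side",[.6262,.015,.057]))
shot("side","s6.png",(280,240,380,315),8)
S=lambda x,y:((x+.5)/4.3-.5+235,(y+.5)/4.3-.5+210)
print("plate -y corners side",atz("side",*S(210,128),.015),atz("side",*S(35,378),.015))
E
```

```text
t 14.65 tcp [0.4922 0.0222 0.0643] q [-0.179 -0.605  2.497  0.23   0.744 -1.92 ]
axes x,y,z [[-0.859, -0.023, -0.511], [-0.053, 0.998, 0.044], [0.509, 0.065, -0.858]]
F [-0.1  1.3  1.7] open 0.0204 gf 15.138503462076187
red (314.9392204284668, 292.7217674255371, (16.90664291381836, 18.082441329956055), np.int32(205)) [0.63358724 0.01523941]
yel (332.65351486206055, 302.74671936035156, (17.27143096923828, 17.989404678344727), np.int32(243)) [0.63126485 0.07590032]
grn (350.59580993652344, 313.0636978149414, (16.74065589904785, 17.75220489501953), np.int32(231)) [0.62938848 0.13625087]
probe tip px [316.268057   287.35983824] target spot px [316.25285213 290.48716812]
plate -y corners side [ 0.52067272 -0.18233578  0.015     ] [ 0.75356543 -0.16771745  0.015     ]
```

View pics/s6.png

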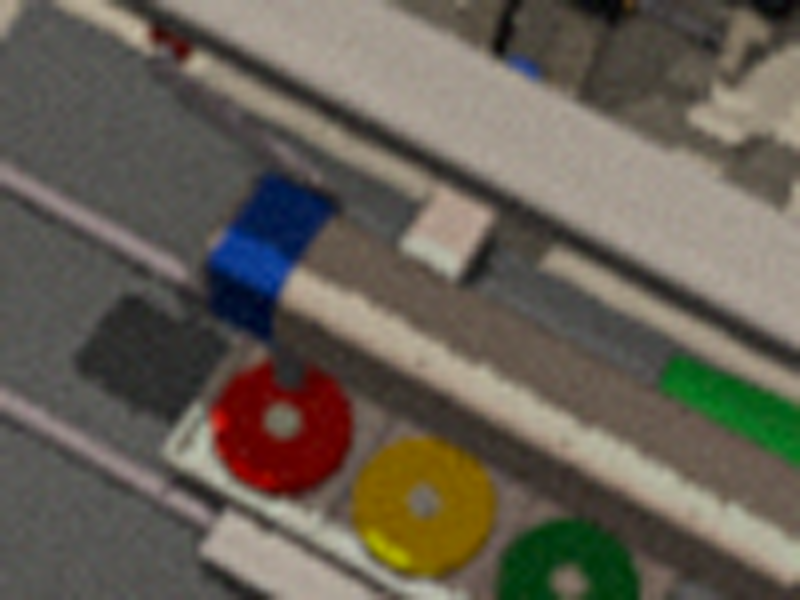

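The red dish's spot is at (283,420) in the crop and the grey probe tip ends at about (290,388). Converting the remaining offset.

Run:
```python
from h import *
C=lambda x,y:((x+.5)/8-.5+280,(y+.5)/8-.5+240)
for v in(384,388,392):
    print("probe",v,atz("side",*C(290,v),.08))
sp=atz("side",*C(283,420),.057);print("spot",sp,"dishcen",atz("side",314.94,292.72,.055))
im=cv2.imread("pics/s6.png",0);im=cv2.resize(im,(100,75),interpolation=cv2.INTER_AREA);print(im[42:56,30:42])
```

```text
probe 384 [0.62747003 0.01424706 0.08      ]
probe 388 [0.62878801 0.01512125 0.08      ]
probe 392 [0.63010451 0.01599446 0.08      ]
spot [0.63254531 0.01454196 0.057     ] dishcen [0.63358127 0.01523822 0.055     ]
[[ 72  60  45  35  45  51  52  51  50  52  51  57]
 [ 76  81  85  60  44  43  47  56  54  50  52  50]
 [ 78  93  95  66  47  41  42  48  50  52  51  51]
 [ 78  81  68  45  44  40  41  39  42  47  56  53]
 [ 58  51  35  30  39  44  43  36  33  32  41  50]
 [ 36  32  30  32  42  43  41  34  27  24  29  39]
 [ 29  28  30  32  33  39  38  32  28  27  30  36]
 [ 31  29  31  40  35  38  33  27  27  29  33  30]
 [ 30  28  31  46  68  71  52  33  33  37  31  31]
 [ 31  29  37  73 102 102  90  58  32  34  30  33]
 [ 36  32  41  87 105 110 108  71  33  31  34  31]
 [ 31  31  42  76  99 104  93  64  36  29  32  30]
 [ 29  29  33  45  69  78  64  41  32  31  32  30]
 [ 31  31  29  32  38  38  33  30  32  37  33  30]]
```

carry_out([
  {"jaw": 0.012,"dx": 0.001,"dy": 0.0003,"dz": -0.0024,"yaw": 0},
  {"jaw": 0.012,"dx": 0.001,"dy": 0.0003,"dz": -0.0024,"yaw": 0},
  {"jaw": 0.012,"dx": 0.001,"dy": 0.0003,"dz": -0.0024,"yaw": 0},
  {"jaw": 0.012,"dx": 0,"dy": 0,"dz": 0,"yaw": 0},
])

```text
t: 15.25
tool_pos: [0.4888, 0.0218, 0.069]
orientation: [-0.052, 2.61, 0.076]
force: [-2.0, -0.4, -20.3]
opening: 0.0198
gripper_force: 14.7
```

```bash
python3 st.py
cat > dish.py <<'E'
from h import *
im=read_camera("side");hsv=cv2.cvtColor(im,cv2.COLOR_RGB2HSV)
x0,y0,x1,y1=280,260,380,340
for n,lo,hi in(("red",(0,120,40),(8,255,255)),("yel",(18,120,40),(32,255,255)),("grn",(45,80,30),(85,255,255))):
    m=cv2.inRange(hsv,lo,hi)[y0:y1,x0:x1];k,l,s,c=cv2.connectedComponentsWithStats(m);i=1+np.argmax(s[1:,4]);p,r,a=cv2.fitEllipse(cv2.convexHull(np.argwhere(l==i)[:,::-1]))
    print(n,np.add(p,(x0,y0)),atz("side",p[0]+x0,p[1]+y0,.055)[:2])
g=cv2.cvtColor(im,cv2.COLOR_RGB2GRAY).astype(float)[286:298,309:322];s=hsv[286:298,309:322,1]
w=((s<110)&(g>50))*1.;yy,xx=np.mgrid[286:298,309:322];m=(yy>288);w=w*m*g
u,v=(xx*w).sum()/w.sum(),(yy*w).sum()/w.sum();print("spot",u,v,atz("side",u,v,.057),"n",(w>0).sum())
E
python3 dish.py
```

```text
t 15.25 tcp [0.4888 0.0218 0.069 ] q [-0.181 -0.625  2.498  0.223  0.769 -1.912]
axes x,y,z [[-0.862, -0.022, -0.507], [-0.052, 0.998, 0.044], [0.505, 0.064, -0.861]]
F [ -2.   -0.4 -20.3] open 0.0198 gf 14.690706431865692
red [315.59715271 291.60728073] [0.62954567 0.01489251]
yel [333.10387421 301.52571487] [0.62732043 0.07494671]
grn [351.25881958 311.70362854] [0.62478231 0.13567979]
spot 315.18237885462554 291.0396475770925 [0.62942473 0.01333787 0.057     ] n 12
```

carry_out([
  {"jaw": 0.012,"dx": 0,"dy": 0.001,"dz": 0,"yaw": 0},
  {"jaw": 0.012,"dx": 0,"dy": 0,"dz": 0,"yaw": 0},
  {"jaw": 0.012,"dx": 0,"dy": 0,"dz": 0,"yaw": 0},
])

```text
t: 15.68
tool_pos: [0.4894, 0.0229, 0.0697]
orientation: [-0.052, 2.608, 0.076]
force: [-0.9, -0.7, -20.0]
opening: 0.0196
gripper_force: 14.7
```

carry_out([
  {"jaw": 0.03,"dx": 0,"dy": 0,"dz": 0,"yaw": 0},
  {"jaw": 0.045,"dx": 0,"dy": 0,"dz": 0,"yaw": 0},
  {"jaw": 0.045,"dx": 0,"dy": 0,"dz": 0,"yaw": 0},
])

```text
t: 16.05
tool_pos: [0.4913, 0.0226, 0.0722]
orientation: [-0.052, 2.603, 0.075]
force: [0.2, 0.2, -0.0]
opening: 0.0433
gripper_force: 0.0
```

carry_out([
  {"jaw": 0.045,"dx": -0.01,"dy": 0.001,"dz": -0.017,"yaw": 0},
  {"jaw": 0.045,"dx": -0.01,"dy": 0.001,"dz": -0.017,"yaw": 0},
  {"jaw": 0.045,"dx": -0.015,"dy": 0.001,"dz": -0.02,"yaw": 0},
  {"jaw": 0.045,"dx": 0,"dy": 0,"dz": 0,"yaw": 0},
])

```text
t: 16.55
tool_pos: [0.4947, 0.0228, 0.1382]
orientation: [-0.052, 2.6, 0.074]
force: [0.6, -0.4, 0.3]
opening: 0.045
gripper_force: 0.0
```

```bash
python3 st.py; python3 dish.py; python3 -c "
from h import *
shot('side','s7.png',(280,230,360,310),7)"
```

```text
t 16.55 tcp [0.4947 0.0228 0.1382] q [-0.174 -0.721  2.424  0.19   0.925 -1.86 ]
axes x,y,z [[-0.857, -0.023, -0.515], [-0.052, 0.998, 0.043], [0.512, 0.063, -0.856]]
F [ 0.6 -0.4  0.3] open 0.045 gf 0.0
red [315.79459381 291.85154533] [0.62987293 0.01581112]
yel [333.57289124 301.66340637] [0.62692386 0.07632244]
grn [351.56956482 311.98851395] [0.62502823 0.13688412]
spot 315.99781897491823 290.9683751363141 [0.62790047 0.01522163 0.057     ] n 9
```

View pics/s7.png

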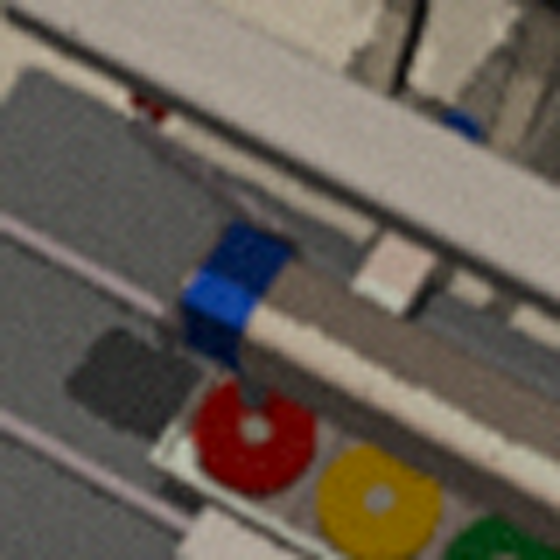

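The probe tip at (255,403) in the crop points at the spot at (256,430), which matches its 23 mm height above the dish to within about 2 mm. Now back to the lever.

carry_out([
  {"jaw": 0.045,"dx": -0.02,"dy": -0.02,"dz": -0.022,"yaw": 0},
  {"jaw": 0.045,"dx": -0.022,"dy": -0.021,"dz": -0.023,"yaw": 0},
  {"jaw": 0.045,"dx": -0.022,"dy": -0.021,"dz": -0.023,"yaw": 0},
  {"jaw": 0.045,"dx": -0.02,"dy": -0.021,"dz": -0.023,"yaw": 0},
  {"jaw": 0.045,"dx": 0,"dy": 0,"dz": 0,"yaw": 0},
])

```text
t: 17.27
tool_pos: [0.5239, -0.0653, 0.2533]
orientation: [-0.049, 2.605, 0.074]
force: [-0.4, -0.1, -0.5]
opening: 0.0456
gripper_force: 0.0
```

```bash
python3 st.py .5797 -.0595 .188
```

```text
t 17.275 tcp [ 0.5239 -0.0653  0.2533] q [-0.411 -0.624  2.157  0.289  1.15  -2.076]
axes x,y,z [[-0.859, -0.021, -0.511], [-0.05, 0.998, 0.043], [0.509, 0.062, -0.859]]
F [-0.4 -0.1 -0.5] open 0.0456 gf 0.0
tool shift to [ 0.5797 -0.0595  0.188 ] [-0.0147  0.0002  0.0849] norm 0.0861
```

carry_out([
  {"jaw": 0.045,"dx": -0.007,"dy": 0,"dz": 0.028,"yaw": 0},
  {"jaw": 0.045,"dx": -0.007,"dy": 0,"dz": 0.028,"yaw": 0},
  {"jaw": 0.045,"dx": -0.001,"dy": 0,"dz": 0.028,"yaw": 0},
  {"jaw": 0.03,"dx": 0,"dy": 0,"dz": 0,"yaw": 0},
  {"jaw": 0.015,"dx": 0,"dy": 0,"dz": 0,"yaw": 0},
  {"jaw": 0.01,"dx": 0,"dy": 0,"dz": 0,"yaw": 0},
  {"jaw": 0.01,"dx": 0,"dy": 0,"dz": 0,"yaw": 0},
], grip_force=10)

```text
t: 18.15
tool_pos: [0.5785, -0.0594, 0.1887]
orientation: [-0.051, 2.605, 0.072]
force: [-0.4, -5.6, -2.1]
opening: 0.0179
gripper_force: 10.0
```

```bash
python3 st.py
```

```text
t 18.15 tcp [ 0.5785 -0.0594  0.1887] q [-0.34  -0.406  2.128  0.284  0.948 -2.061]
axes x,y,z [[-0.86, -0.023, -0.511], [-0.051, 0.998, 0.041], [0.509, 0.061, -0.859]]
F [-0.4 -5.6 -2.1] open 0.0179 gf 9.999341145157814
```

carry_out([
  {"jaw": 0.01,"dx": 0.0037,"dy": -0.0035,"dz": 0.0062,"yaw": 0},
  {"jaw": 0.01,"dx": 0.0037,"dy": -0.0022,"dz": 0.0062,"yaw": 0},
  {"jaw": 0.01,"dx": 0.0037,"dy": -0.0014,"dz": 0.0062,"yaw": 0},
  {"jaw": 0.01,"dx": 0.0037,"dy": -0.0007,"dz": 0.0062,"yaw": 0},
  {"jaw": 0.01,"dx": 0.0037,"dy": 0,"dz": 0.0062,"yaw": 0},
  {"jaw": 0.01,"dx": 0.0037,"dy": 0.0008,"dz": 0.0062,"yaw": 0},
  {"jaw": 0.01,"dx": 0.0037,"dy": 0.0016,"dz": 0.0062,"yaw": 0},
  {"jaw": 0.01,"dx": 0,"dy": 0,"dz": 0,"yaw": 0},
])

```text
t: 19.15
tool_pos: [0.5784, -0.0617, 0.1364]
orientation: [-0.051, 2.606, 0.074]
force: [2.7, -4.5, -4.9]
opening: 0.0177
gripper_force: 10.0
```

```bash
python3 st.py
```

```text
t 19.15 tcp [ 0.5784 -0.0617  0.1364] q [-0.347 -0.345  2.182  0.316  0.843 -2.113]
axes x,y,z [[-0.86, -0.022, -0.509], [-0.051, 0.998, 0.043], [0.507, 0.063, -0.859]]
F [ 2.7 -4.5 -4.9] open 0.0177 gf 10.000070035457611
```

carry_out([
  {"jaw": 0.01,"dx": 0.0035,"dy": 0.001,"dz": 0.006,"yaw": 0},
  {"jaw": 0.01,"dx": 0.002,"dy": 0.001,"dz": 0.0035,"yaw": 0},
  {"jaw": 0.01,"dx": 0,"dy": 0,"dz": 0,"yaw": 0},
  {"jaw": 0.01,"dx": 0,"dy": 0,"dz": 0,"yaw": 0},
])

```text
t: 19.65
tool_pos: [0.5789, -0.0592, 0.1267]
orientation: [-0.052, 2.605, 0.074]
force: [-4.2, -4.6, 4.0]
opening: 0.0181
gripper_force: 10.0
```

```bash
python3 st.py
```

```text
t 19.65 tcp [ 0.5789 -0.0592  0.1267] q [-0.341 -0.333  2.192  0.319  0.819 -2.115]
axes x,y,z [[-0.86, -0.022, -0.51], [-0.051, 0.998, 0.043], [0.508, 0.063, -0.859]]
F [-4.2 -4.6  4. ] open 0.0181 gf 10.022500902414322
```

carry_out([
  {"jaw": 0.01,"dx": 0.0015,"dy": 0,"dz": 0.003,"yaw": 0},
  {"jaw": 0.01,"dx": 0,"dy": 0,"dz": 0,"yaw": 0},
])

```text
t: 19.9
tool_pos: [0.5795, -0.0591, 0.1239]
orientation: [-0.052, 2.604, 0.074]
force: [-5.1, -3.7, 5.9]
opening: 0.0176
gripper_force: 10.0
```

carry_out([
  {"jaw": 0.025,"dx": 0,"dy": 0,"dz": 0,"yaw": 0},
  {"jaw": 0.04,"dx": 0,"dy": 0,"dz": 0,"yaw": 0},
  {"jaw": 0.04,"dx": 0,"dy": 0,"dz": -0.02,"yaw": 0},
  {"jaw": 0.04,"dx": 0,"dy": 0,"dz": -0.035,"yaw": 0},
  {"jaw": 0.04,"dx": -0.01,"dy": 0,"dz": -0.035,"yaw": 0},
  {"jaw": 0.04,"dx": 0,"dy": 0,"dz": 0,"yaw": 0},
])

```text
t: 20.65
tool_pos: [0.5431, -0.0646, 0.2092]
orientation: [-0.053, 2.601, 0.073]
force: [-0.0, 0.0, -0.3]
opening: 0.0399
gripper_force: 0.0
```

```bash
python3 st.py; python3 dish.py
python3 - <<'E'
from h import *
im=read_camera("side");hsv=cv2.cvtColor(im,cv2.COLOR_RGB2HSV)
m=cv2.inRange(hsv,(0,120,40),(8,255,255))[235:272,285:325];yy,xx=np.nonzero(m);print("side handle px",xx.mean()+285,yy.mean()+235,len(xx))
cv2.imwrite("pics/last.png",im[...,::-1])
im0=cv2.imread("pics/s0.png");h0=cv2.cvtColor(im0,cv2.COLOR_BGR2HSV);m=cv2.inRange(h0,(0,120,40),(8,255,255))[235:272,285:325];yy,xx=np.nonzero(m);print("at start",xx.mean()+285,yy.mean()+235,len(xx))
g=cv2.cvtColor(im,cv2.COLOR_RGB2GRAY);print(g[282:297,308:324]);print(hsv[282:297,308:324,1])
E
```

```text
t 20.65 tcp [ 0.5431 -0.0646  0.2092] q [-0.389 -0.542  2.186  0.298  1.034 -2.093]
axes x,y,z [[-0.857, -0.023, -0.514], [-0.052, 0.998, 0.041], [0.512, 0.062, -0.857]]
F [-0.   0.  -0.3] open 0.0399 gf 0.0
red [315.61310196 291.89517212] [0.63028626 0.01544063]
yel [333.47269821 301.71694183] [0.62722732 0.07616798]
grn [351.56962585 311.9406662 ] [0.62490326 0.13680795]
spot 316.0125 291.1777777777778 [0.62843428 0.01562765 0.057     ] n 9
side handle px 303.7719298245614 250.80701754385964 57
at start 302.58490566037733 249.52830188679246 53
[[ 49  79  86  60  51  36  41  55  51  58  56  55  53  56  70 100]
 [ 53  91  86  78  75  62  41  52  49  54  55  51  53  56  49  59]
 [ 69  85  81  74  71  51  44  44  48  48  56  55  55  53  58  52]
 [ 85  81  62  51  41  36  43  43  43  48  39  48  57  58  59  55]
 [ 90  54  39  31  34  30  42  47  42  38  30  38  48  50  53  58]
 [ 67  49  30  31  38  26  38  45  48  40  30  28  25  42  54  54]
 [ 49  30  32  30  33  28  48  46  41  38  35  28  30  34  36  41]
 [ 42  40  32  38  37  28  45  46  42  44  32  32  33  35  34  31]
 [ 43  35  3
[... 763 characters left out ...]
  31 201 204 136 122  72  33]
 [100 203 255 255 239 255 118  26  31  18 201 255 255 203 131  80]
 [178 255 255 255 255 252  97  21  18  19 203 255 255 255 231 212]
 [208 248 255 255 253 255 120   0  18  32 196 255 255 243 255 255]
 [215 255 255 255 255 240 126  38  26  48 152 255 255 255 255 255]
 [230 255 255 255 255 255 154  71  52  43 146 236 241 255 243 255]
 [224 255 255 253 253 255 178  90  70  67 154 255 255 248 248 255]
 [201 255 255 255 255 255 231 184 162 184 226 250 255 255 241 255]
 [129 250 255 255 253 255 248 255 255 255 255 238 255 255 255 255]
 [ 96 255 255 255 255 255 255 255 234 255 246 255 255 255 228 255]
 [ 57 220 255 246 255 255 255 246 241 255 255 238 243 255 255 215]]
```

Everything is released and the lever is down. Spot and probe tip look about 1 px (3 mm) apart, so I'm checking the probe axis against the station arm's edges in the saved pictures.

Run:
```python
from h import *
yaw=.038;c,s=np.cos(yaw),np.sin(yaw);Rz=np.array([[c,-s],[s,c]]);o=np.array([.6249,.020])
st=lambda P:(Rz.T@(P[:2]-o)).round(4)
C6=lambda x,y:((x+.5)/8-.5+280,(y+.5)/8-.5+240)
C7=lambda x,y:((x+.5)/7-.5+280,(y+.5)/7-.5+230)
print("arm top far edge z.2, expect x=.02:",[st(atz("side",*p,.2)) for p in(C6(280,308),C6(780,582),C7(250,333),C7(545,495))])
print("arm near edge z.2, expect -.02:",[st(atz("side",*p,.2)) for p in(C6(335,220),C6(640,385),C7(290,255))])
print("bluetop left corners z.2",[st(atz("side",*p,.2)) for p in(C6(265,178),C6(212,250),C7(237,225),C7(185,297))])
# profiles across arm in averaged side frames
g=sum(cv2.cvtColor(read_camera("side"),cv2.COLOR_RGB2GRAY).astype(float) for _ in range(6))/6
for y in(.05,.10,.15):
    xs=np.arange(-.04,.0801,.004);P=[np.r_[o+Rz@[x,y],.2] for x in xs]
    uv=np.array([proj("side",p) for p in P],np.float32)
    v=cv2.remap(g.astype(np.float32),uv[:,0].reshape(1,-1),uv[:,1].reshape(1,-1),cv2.INTER_LINEAR)[0]
    print(y,[(int(round(1000*a)),int(b)) for a,b in zip(xs,v)])
```

```text
arm top far edge z.2, expect x=.02: [array([0.0253, 0.0041]), array([0.024 , 0.1918]), array([0.022 , 0.0043]), array([0.0213, 0.1327])]
arm near edge z.2, expect -.02: [array([-0.0122,  0.0029]), array([-0.0129,  0.1203]), array([-0.0144,  0.0003])]
bluetop left corners z.2 [array([-0.0134, -0.0256]), array([ 0.019 , -0.0266]), array([-0.0147, -0.024 ]), array([ 0.0221, -0.0249])]
0.05 [(-40, 69), (-36, 65), (-32, 75), (-28, 84), (-24, 87), (-20, 95), (-16, 88), (-12, 87), (-8, 93), (-4, 92), (0, 95), (4, 89), (8, 119), (12, 172), (16, 170), (20, 148), (24, 91), (28, 53), (32, 53), (36, 63), (40, 93), (44, 103), (48, 88), (52, 49), (56, 44), (60, 44), (64, 53), (68, 65), (72, 88), (76, 100), (80, 120)]
0.1 [(-40, 154), (-36, 148), (-32, 99), (-28, 74), (-24, 76), (-20, 84), (-16, 83), (-12, 86), (-8, 95), (-4, 94), (0, 93), (4, 89), (8, 114), (12, 170), (16, 171), (20, 152), (24, 90), (28, 53), (32, 56), (36, 60), (40, 85), (44, 94), (48, 92), (52, 97), (56, 97), (60, 95), (64, 92), (68, 78), (72, 76), (76, 92), (80, 113)]
0.15 [(-40, 151), (-36, 140), (-32, 83), (-28, 60), (-24, 65), (-20, 71), (-16, 78), (-12, 87), (-8, 96), (-4, 98), (0, 98), (4, 96), (8, 117), (12, 169), (16, 175), (20, 154), (24, 93), (28, 57), (32, 57), (36, 52), (40, 39), (44, 38), (48, 38), (52, 39), (56, 40), (60, 39), (64, 41), (68, 38), (72, 38), (76, 58), (80, 119)]
```

Measured in the same camera, the arm's edges put the probe at x ≈ 0.6285, and the spot is at 0.628. That is well inside 6 mm, so I'm handing in.

```bash
python3 -c "
from plant import *
print(close_job())"
```

```text
the job is handed in; nothing more can be done
None
```

I swung the lever fully up, slid the tray by its knob until the red dish's white spot was under the probe, and swung the lever fully down again. By the camera, probe and spot agree within about 3 mm (limit 6 mm); the job is handed in at about 21 s and returned no verdict.

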